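Hold the receipt box lid on its hinge for the pin

ROBOT

A 7-joint arm with a two-finger parallel gripper is mounted at the origin on the work surface. World frame = base frame: x ahead of the robot, y to its left, z up, the work surface at z = 0. Lengths are in mm, angles in rad, forces in N, time in s.
With the tool pointing down it reaches from about 400 to 875 mm from the base axis. Payload 4.4 kg.
Tool frame: the origin (TCP) lies midway between the tips of the shut fingers; the grasp point (between the pads) lies 19 mm behind it (env.grasp_offset is the distance from the TCP to the grasp point, in mm); y points along the fingers, x is the direction in which the jaws open and shut, and the axes are right-handed (so a half turn about y gives the same grasp; the last joint's range is limited). The gripper opens to 85 mm and grips with 20 to 120 N. Pads are 22 mm wide; open, the fingers measure 114 mm over their backs; the gripper's body (76 mm by 85 mm) begins 54 mm behind the grasp point. The pads swing forward as they close: fully open they stand 13 mm farther back than shut.
Start: joints at [-1.359, 0.628, 0.038, 1.517, -0.027, 0.996, -0.02], TCP at [178.232, 625.101, 231.313] pointing down, gripper open.
Joint ranges: [-3.06, 3.06], [-0.37, 2.12], [-1.25, 1.32], [0.18, 2.47], [-1.1, 4.24], [0.23, 1.98], [-2.94, 2.94]. Speed limits (rad/s): [2.57, 2.57, 3.14, 3.14, 3.14, 3.14, 3.14].

INTERFACE

Orientations are given as a rotation vector (axis times angle).
In Python, from workcell import get_state, read_camera, workorder, env gives the robot as it stands.
- The arm moves only by the shell command python3 -m handwheel 'ROWS' [FORCE]. ROWS is JSON, a list of rows, each a list of 7 numbers: the turn, a rotation vector about the world's x, y, z each as a share of 45 degrees, from -1 to 1, then the shift along the world's x, y, z each as a share of 120 mm, from -1 to 1, then the opening in per cent of the stroke, from 0 (shut) to 100 (fully open). A call has 1 to 12 rows; each row is the pose to reach, as a shift and turn from the pose commanded when the call began; what a row does not reach only later rows make up. A row lasts 1/10 s, in which the tool goes at most 50 mm and 8.59 degrees, less where a joint would pass 70% of its speed; a pose out of reach is approached as far as the arm can. A call with a number of a shift or a turn outside -1 to 1 is refused whole. A call with a gripper value outside its range is refused whole. The fingers move at their own pace and stop on an object; FORCE is the grip in N (left out, the last holds). Time passes only in rows, so rows that repeat a pose let the fingers close. It gives the time, the measured TCP pose, the force and the opening at its end, in the units of the state.
- get_state(): the state, without advancing time (a new reading comes with each control period).
- read_camera(name): name is "scene" or "side" or "wrist"; returns a dict with "color" (400x640x3 uint8, red, green, blue), "fov_y" (degrees; the focal length in pixels is half the picture's height over the tangent of half this angle, whatever the lens; pixels are square), "cx", "cy" (the principal point, pixels), "eye" and "rotation" of the camera in the world. Camera axes: x right, y down, z forward; pixel columns grow to the right and rows downward; lengths in mm; the calibration is good to about 2 mm. A picture is of the moment at which its call begins. There is no depth.
- workorder.sign_off(): hands the job in, once; it reports no verdict.
The state is a dict: "clock": time; "qpos": joint angles; "qd": joint speeds; "joint_torque": joint torques, N m; "eef_pos": TCP position; "tool_rot": TCP orientation; "force": force on the tool from outside, world axes, zero at the start; "wrist_torque": the same for the moment, N m; "width": finger opening in mm.
Only numpy, scipy, OpenCV 4.12 (cv2) and the standard library are available. Lean on these libraries where they do the work, as an engineer would, in place of code of your own. Each camera call takes 0.05 s, during which the arm holds its last target.

TASK

The lid of the steel receipt box is off its hinge. First turn the brass quarter-turn keeper on the box all the way round to its open stop so that it no longer covers the gap between the two hinge knuckles; then lift the loose lid out of its stand and hold it upright with its knuckle between the two knuckles of the box, the three holes lined up so that the 8 mm pin could be pushed straight through. Finish while still holding the lid still like that: the gripper alone carries it, it does not rest on or press against the box, it is not let go, and the other things on the counter are left where they are.

Things in the scene. Friction and masses are not known exactly. Their poses are not given: they have to be found in the camera images.
- receipt_box: Fixed open-topped steel box, 90 (x) by 130 (y) by 90 mm high. Origin: centre of its underside; +x towards its hinge side. A deck (top at 90 mm, x 5 to 45 mm) carries the keeper. Beyond the wall two fixed knuckles, tubes along y, 26 mm outside, 14 mm hole, y 20 to 44 and -44 to -20 mm, axis at x 67, z 90 mm; the gap between them is 40 mm, open above and below.
- hinge_mid (a point): Point on the axis of the box's two knuckles, midway in the gap (67, 0, 90 mm in the box's frame), axes as the box's: y is the hinge axis, z up. The centre of the lid's hole belongs here.
- keeper (a joint): Turn of the brass keeper about a vertical pivot at (25, 0) mm in the box's frame. 0 = closed: arm along the box's +x, covering the gap from 107 mm up. Grows counter-clockwise seen from above to 1.571 rad = open stop: arm along the box's +y. Starts within 0.35 rad of closed. Takes about 0.1 N m; stays where left.
- keeper_post (a point): Point on the axis of the keeper's upright round post, 42 mm from the pivot, 22 mm above the arm's top, 12 mm under the post's top. Post 14 mm thick, 34 mm tall; arm 8 mm thick, 18 mm wide, top at 115 mm, post top at 149 mm above the counter. Pinch or push the post here.
- lid: Loose steel lid, about 0.3 kg: plate 100 (y) by 10 mm thick (x), z 20 to 95 mm, with one knuckle (tube along y, 26 mm outside, 14 mm hole, 28 mm long) below the middle of its lower edge. Origin: centre of the knuckle's hole; y along the hole, z up through the plate. Same either way round. Pinch the plate across its thickness near the middle of its top edge.
- lid_stand: Fixed dark steel stand, 80 (x) by 120 mm (y), holding the lid upright. Two posts at y -44 and 44 mm, 12 mm wide, tops at 75 mm, with slots 13 mm wide, bottom at 45 mm, in which the lid's ends stand; its hole is then 25 mm up. The lid comes out straight upwards, clear after 65 mm. Origin: centre of its underside; y along the lid.
- sundae_dish: Pink glass sundae dish, 90 mm across, 95 mm high; origin under its centre. To be left alone.
- coin_changer: Nickel coin changer tube on a 50 mm square foot, 28 mm thick, 112 mm high; origin under its centre. To be left alone.
- spoon: Long-handled steel spoon lying flat, 210 mm long. To be left alone.
- bell: Brass counter bell, 84 mm across, 55 mm high; origin under its centre. To be left alone.
There are look-alikes about, which are no part of the job. Leave any orange, purple or red look-alike of the receipt_box alone.

How it is judged (in metres and radians):
On the way, in this order (a step that is already met when the one before it is completed fails the run):
1. the keeper is turned to its open stop while the lid is still in its stand (value of joint keeper above 1.4 rad and height (world z) of lid below 0.04 m), for 0.2 s.
2. the lid is lifted clear of its stand in the gripper (height (world z) of lid above 0.075 m and contact force between lid and the fingers above 1 N), for 0.2 s.
At the end, for the whole second after the job is handed in: Lid's hole centre within 4 mm of the hinge axis across and in height, 6.5 mm along it; hole along the axis within 0.08 rad, lid upright within 0.15 rad; gripped over 3 N, under 2 N on the box, under 20 mm/s; keeper within 0.17 rad of its open stop (x of lid in the frame of hinge_mid between -0.004 and 0.004 m and z of lid in the frame of hinge_mid between -0.004 and 0.004 m and y of lid in the frame of hinge_mid between -0.0065 and 0.0065 m and angle between the y axis of lid and the y axis of hinge_mid, either way round below 0.08 rad and angle between the z axis of lid and the z axis of hinge_mid, either way round below 0.15 rad and contact force between lid and the fingers above 3 N and contact force between lid and receipt_box below 2 N and linear speed of lid below 0.02 m/s and value of joint keeper above 1.4 rad); the arm keeps its last pose, push and grip.
It fails at once if the sundae dish is shifted by more than 25 mm (distance of sundae_dish from where it was at the start of the episode above 0.025 m).
It fails at once if the coin changer is shifted by more than 25 mm (distance of coin_changer from where it was at the start of the episode above 0.025 m).
It fails at once if the spoon is shifted by more than 25 mm (distance of spoon from where it was at the start of the episode above 0.025 m).
It fails at once if the bell is shifted by more than 25 mm (distance of bell from where it was at the start of the episode above 0.025 m).
It also fails if it takes over 58 s, if anything falls off the work surface, if the arm or the gripper's body presses on something with over 40 N, if the wrist force passes 120 N, or if a joint passes its speed limit or range.

## Working session

There is one attempt and no reset: what is moved stays moved. The work goes in short steps, Python scripts to look and compute and a shell command to move; the robot and the scene stay as the last step left them, time stands still between calls to the robot, and variables do not carry over. Pictures are saved under pics/ and viewed, and the job is handed in when it is done.

```bash
ls; mkdir -p pics
cat > h.py <<'E'
import numpy as np,cv2
from workcell import get_state, read_camera, workorder, env
def snap(n,f):
    c=read_camera(n); cv2.imwrite('pics/'+f,c['color'][:,:,::-1])
    np.savez('pics/'+f+'.npz',**{k:np.array(v) for k,v in c.items()}); return c
def load(f): return dict(np.load('pics/'+f+'.npz'))
def foc(c): return c['color'].shape[0]/2/np.tan(np.radians(float(c['fov_y']))/2)
def proj(c,P):
    P=np.atleast_2d(P); q=(P-c['eye'])@np.array(c['rotation']); f=foc(c)
    return np.c_[c['cx']+f*q[:,0]/q[:,2],c['cy']+f*q[:,1]/q[:,2]]
def onz(c,uv,z):
    uv=np.atleast_2d(uv); f=foc(c)
    d=np.c_[(uv[:,0]-c['cx'])/f,(uv[:,1]-c['cy'])/f,np.ones(len(uv))]@np.array(c['rotation']).T
    t=(z-c['eye'][2])/d[:,2]; return c['eye']+t[:,None]*d
E
python3 - <<'E'
from h import *
s=get_state();print(s)
for n in ['scene','side','wrist']:
    c=snap(n,n+'0.png');print(n,c['fov_y'],c['cx'],c['cy'],c['eye'],c['rotation'])
E
```

```text
pics
{'clock': 0.0, 'qpos': array([-1.35882723,  0.62931775,  0.03843925,  1.51838144, -0.02699479,
        0.99629487, -0.01996115]), 'qd': array([-9.04827930e-04,  3.06820980e-04,  5.97097444e-04, -2.97516575e-03,
        1.03838979e-05, -1.12334677e-04,  2.52933373e-04]), 'joint_torque': array([ 1.56739679e-04, -5.63406873e+01,  1.22624137e+00, -1.93440664e+01,
        1.09669747e-02,  1.04457469e-02, -3.81028286e-06]), 'eef_pos': array([178.03699465, 624.48855664, 230.40313087]), 'tool_rot': array([-1.32905989, -1.00114747,  1.00362224]), 'force': array([-0.39323536,  0.34720653, -0.5631676 ]), 'wrist_torque': array([-0.00028201, -0.01739471, -0.01253835]), 'width': 85.28159807737052}
scene 49.59811545576862 314.24335141052285 204.80895567918063 [1395.0257308   595.61299406 1064.67444005] [-1.25735285 -2.20796288  1.03222772]
side 42.96365657896631 323.14269283745705 202.91706134050438 [  387.96275081 -1122.4440411   1286.93522822] [-2.38190682  0.07510058 -0.0316056 ]
wrist 61.734701452027714 319.9694246505342 195.7884444754369 [107.68210622 644.01388034 372.71486539] [2.31165629 1.74782543 0.25358266]
```

```bash
sed -i "s/np.array(c\['rotation'\])/R3(c['rotation'])/" h.py
cat >> h.py <<'E'
from scipy.spatial.transform import Rotation as Ro
def R3(r): return Ro.from_rotvec(np.array(r)).as_matrix()
E
python3 -c "
from h import *
print(R3(get_state()['tool_rot']).round(3))"
```

```text
[[ 0.274 -0.    -0.962]
 [ 0.962 -0.001  0.274]
 [-0.001 -1.    -0.   ]]
```

View pics/scene0.png

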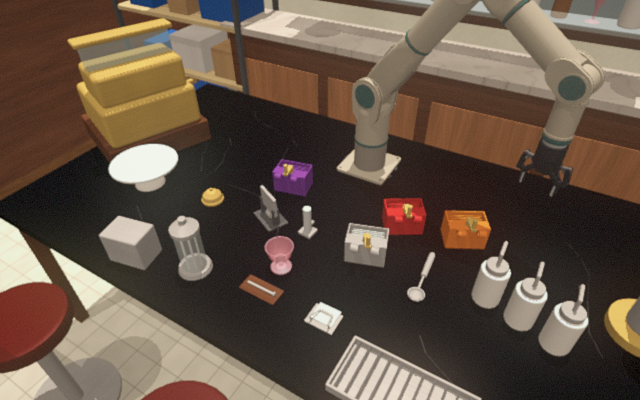

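View pics/side0.png

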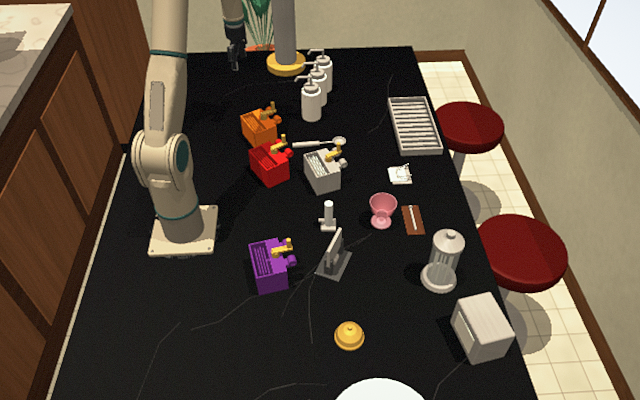

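View pics/wrist0.png

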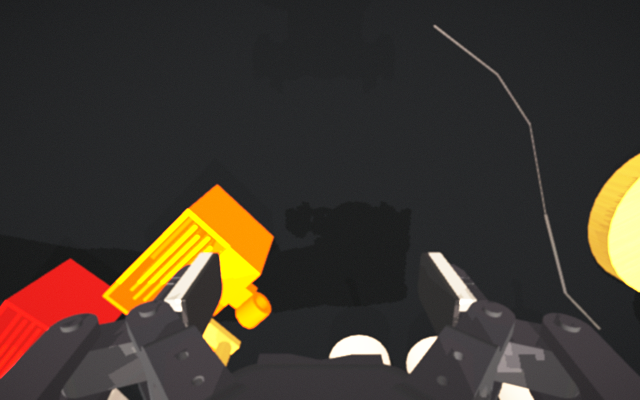

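Scene view: the steel box is at about (367,243), the lid in its stand at (270,208), the changer at (307,222), the dish at (280,255) and the spoon at (422,280). The red, orange and purple boxes are the look-alikes. I'll zoom in on the box and lid.

Run:
```python
from h import *
def crop(f,x0,y0,w,h,o,k):
    im=cv2.imread('pics/'+f)[y0:y0+h,x0:x0+w]
    return cv2.resize(im,None,fx=k,fy=k,interpolation=cv2.INTER_CUBIC)
a=crop('scene0.png',335,215,60,60,0,6.5);b=crop('scene0.png',245,175,60,60,0,6.5)
c=crop('side0.png',295,135,60,60,0,6.5);d=crop('side0.png',305,225,60,60,0,6.5)
im=np.vstack([np.hstack([a,b]),np.hstack([c,d])]);im=cv2.resize(im,(600,600));cv2.imwrite('pics/z0.png',im)
c1=load('scene0.png');c2=load('side0.png')
print(onz(c1,[[367,228],[268,190],[307,208],[280,270],[212,200],[425,275]],[90]))
print(onz(c1,[[388,264],[346,258]],0), onz(c2,[[340,189],[314,193]],0))
```

```text
[[ 441.44562143  197.91076704   90.        ]
 [ 440.58833926 -199.14950133   90.        ]
 [ 454.57619756  -23.87486123   90.        ]
 [ 731.88131262   54.78614864   90.        ]
 [ 585.77307498 -338.28180541   90.        ]
 [ 535.49252584  429.26104796   90.        ]]
[[472.28599292 294.36530928   0.        ]
 [517.653799   164.16684272   0.        ]] [[531.59551504 159.87029141   0.        ]
 [437.60103411 145.5780654    0.        ]]
```

View pics/z0.png

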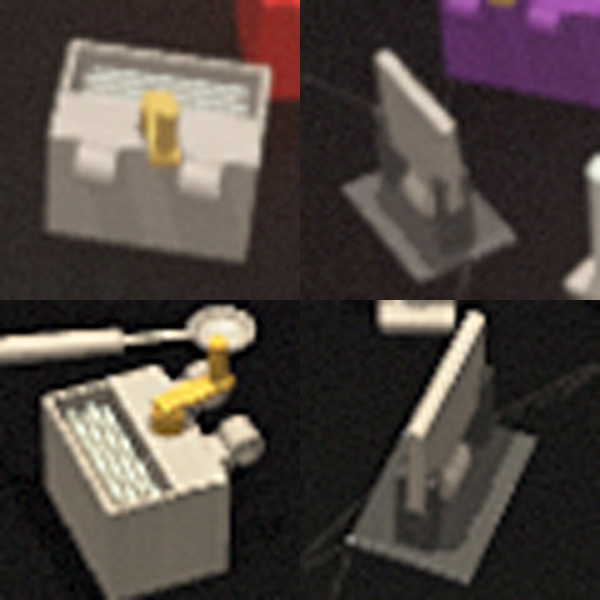

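```bash
cat >> h.py <<'E'
from scipy.optimize import least_squares
def place(p,P):
    P=np.atleast_2d(np.array(P,float)); c,s=np.cos(p[2]),np.sin(p[2]); z=p[3] if len(p)>3 else 0
    return np.c_[p[0]+c*P[:,0]-s*P[:,1],p[1]+s*P[:,0]+c*P[:,1],P[:,2]+z]
def fit(obs,p0):
    f=lambda p:np.concatenate([(proj(c,place(p,P))-np.array(uv)).ravel() for c,P,uv in obs])
    r=least_squares(f,p0,loss='soft_l1'); return r.x,f(r.x).reshape(-1,2)
E
python3 - <<'E'
from h import *
A=load('scene0.png');B=load('side0.png')
P=[[45,-65,0],[45,65,0],[45,65,90],[-45,-65,90],[-45,65,90]]
u=np.array([[46,233],[247,260],[258,165],[70,42],[270,67]])/5+[335,215]
Q=[[-45,-65,90],[45,-65,90],[-45,65,90],[45,65,90],[-45,-65,0],[45,-65,0]]
v=np.array([[110,210],[228,177],[43,100],[158,68],[108,298],[228,270]])/5+[295,135]
for o in ([(A,P,u),(B,Q,v)],[(A,P,u)],[(B,Q,v)]):
    p,r=fit(o,[450,230,.3]);print('box',p.round(3));print(r.round(1).tolist())
# lid: top edge corners, stand base corners
L=[[5,-50,95],[5,50,95],[-5,-50,95]]
# stand base 80x120: scene panel corners
S=[[-40,-60,0],[40,-60,0],[40,60,0]]
us=np.array([[343,188],[425,280],[515,240]])
p=onz(A,(us-[300,0])/5+[245,175],5);print(p.round(0))
vs=np.array([[348,540],[467,580],[535,435]])
p=onz(B,(vs-[300,300])/5+[305,225],5);print(p.round(0))
print('top', onz(A,(np.array([[378,52],[452,130]])-[300,0])/5+[245,175],120).round(0),onz(B,(np.array([[411,435],[476,316]])-[300,300])/5+[305,225],120).round(0))
E
```

```text
box [4.6978e+02 2.1168e+02 3.2800e-01]
[[-0.3, -0.5], [-0.7, 0.1], [-0.4, -0.3], [0.1, -0.7], [-0.3, -0.4], [-0.1, -0.6], [0.4, -0.8], [-0.3, -1.8], [-0.0, -1.6], [0.5, 0.3], [-0.2, -1.0]]
box [4.70896e+02 2.13316e+02 3.41000e-01]
[[0.1, 0.1], [-0.2, 0.3], [0.1, -0.1], [0.1, -0.2], [-0.1, -0.2]]
box [4.69445e+02 2.07237e+02 3.22000e-01]
[[-0.2, 0.3], [0.4, 0.1], [-0.2, -1.0], [0.1, -0.8], [0.4, 1.1], [-0.3, -0.0]]
[[ 494. -236.    5.]
 [ 543. -126.    5.]
 [ 477.  -94.    5.]]
[[ 422. -204.    5.]
 [ 492. -238.    5.]
 [ 545. -130.    5.]]
top [[ 462. -213.  120.]
 [ 506. -117.  120.]] [[ 459. -215.  120.]
 [ 504. -127.  120.]]
```

```bash
python3 -m handwheel '[[0,0,-0.1,0.2,-0.22,0.05,100],[0,0,-0.2,0.4,-0.45,0.1,60],[0,0,-0.3,0.6,-0.67,0.15,60],[0,0,-0.4,0.75,-0.9,0.2,60]]' 20
python3 -m handwheel '[[0,0,-0.1,0.2,-0.22,0.0,60],[0,0,-0.2,0.4,-0.45,0,60],[0,0,-0.3,0.6,-0.67,0,60],[0,0,-0.4,0.75,-0.9,0,60]]' 20
python3 -m handwheel '[[0,0,-0.1,0.2,-0.22,0.0,60],[0,0,-0.2,0.4,-0.45,0,60],[0,0,-0.3,0.6,-0.67,0,60],[0,0,-0.4,0.75,-0.9,0,60],[0,0,-0.4,0.75,-0.9,0,60],[0,0,-0.4,0.75,-0.9,0,60]]' 20
python3 - <<'E'
from h import *
s=get_state();print(s['clock'],s['eef_pos'],R3(s['tool_rot']).round(2).tolist(),s['width'],s['qpos'].round(2))
c=snap('wrist','w1.png');print(c['eye'],onz(c,[[320,200],[320,20],[320,380]],100))
E
```

```text
clock: 0.55
eef_pos: [269.9, 515.6, 255.2]
tool_rot: [-1.435, -0.76, 0.76]
force: [0.1, -0.7, 0.2]
width: 51.2
clock: 0.95
eef_pos: [359.6, 407.7, 255.2]
tool_rot: [-1.508, -0.517, 0.517]
force: [-0.1, 0.1, -0.6]
width: 51.4
clock: 1.55
eef_pos: [448.3, 300.6, 255.1]
tool_rot: [-1.553, -0.274, 0.275]
force: [0.1, -0.2, -0.2]
width: 51.3
1.55 [448.29436718 300.63474444 255.14525429] [[0.94, -0.0, -0.34], [0.34, 0.0, 0.94], [-0.0, -1.0, 0.0]] 51.30870160495231 [-0.86  0.46  0.32  1.8  -0.18  0.91 -0.11]
[422.8438828  368.11938098 397.40113986] [[454.9178423  281.10365771 100.        ]
 [402.95632948 423.07434704 100.        ]
 [526.81430809  84.66613586 100.        ]]
```

View pics/w1.png

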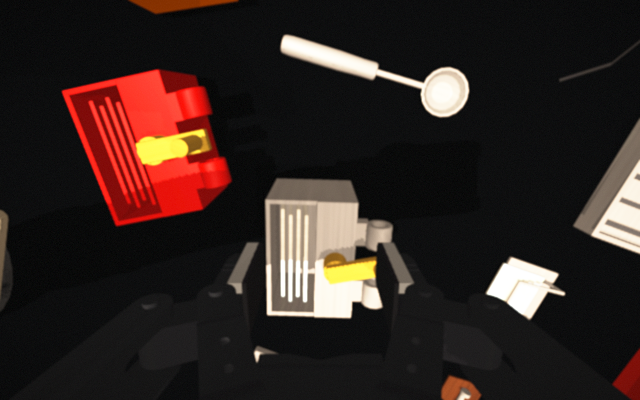

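The wrist view shows the steel box at (265–360,180–318) with its arm at (350,270), and the finger hides the post. I'll shift the tool so the box comes clear.

```bash
python3 -m handwheel '[[0,0,0,0.1,-0.3,0,60],[0,0,0,0.2,-0.6,0,60],[0,0,0,0.3,-0.8,0,60],[0,0,0,0.3,-0.8,0,60],[0,0,0,0.3,-0.8,0,60]]' 20
python3 - <<'E'
from h import *
c=snap('wrist','w2.png')
im=cv2.imread('pics/w2.png')[60:260,220:440];cv2.imwrite('pics/w2z.png',cv2.resize(im,None,fx=3,fy=3,interpolation=cv2.INTER_CUBIC)[:600])
E
```

```text
clock: 2.1
eef_pos: [483.7, 206.5, 255.2]
tool_rot: [-1.552, -0.276, 0.277]
force: [-0.7, -0.1, 0.4]
width: 51.3
```

View pics/w2z.png

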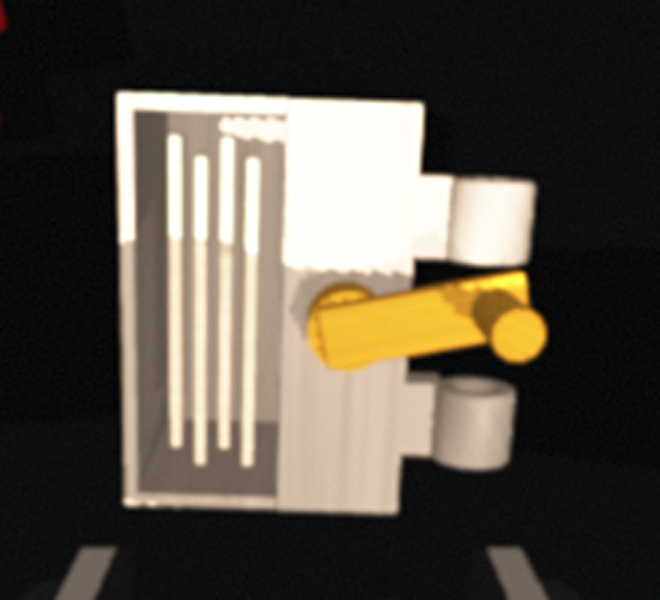

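Run:
```python
from h import *
W=load('w2.png');A=load('scene0.png');B=load('side0.png');o=np.array([220,60])
u=np.array([[117,92],[423,102],[398,513],[126,507]])/3+o-.33
P=[[-45,65,90],[45,65,90],[45,-65,90],[-45,-65,90]]
p,r=fit([(W,P,u)],[470,212,.33]);print('box',p.round(3),r.round(2).tolist())
f=lambda q:(proj(W,place(q,P))-u).ravel()
q=least_squares(f,[470,212,.33,0]).x;print('with z',q)
# all three
Pa=[[45,-65,0],[45,65,0],[45,65,90],[-45,-65,90],[-45,65,90]]
ua=np.array([[46,233],[247,260],[258,165],[70,42],[270,67]])/5+[335,215]
pa,r=fit([(W,P,u),(A,Pa,ua)],[470,212,.33]);print('W+A',pa.round(3),r.round(2).tolist())
# knuckle predictions
K=[[80,20,90],[80,44,90],[80,-20,90],[80,-44,90]]
print('kn pred',((proj(W,place(p,K))-o)*3).round(0).tolist())
po=onz(W,np.array([[518,335]])/3+o,149)[0];pv=place(p,[[25,0,0]])[0];d=(po-pv)[:2]
print('post',po,'pivot',pv,np.hypot(*d),np.arctan2(d[1],d[0])-p[2])
po=onz(A,np.array([[160,97]])/5+[335,215],149)[0];print(po)
po=onz(B,np.array([[217,41]])/5+[295,135],149)[0];print(po)
s=get_state();print(s['eef_pos'],R3(s['tool_rot']).round(3).tolist())
```

```text
box [4.69324e+02 2.12553e+02 3.25000e-01] [[-0.27, 0.14], [0.24, -0.09], [0.21, 0.19], [-0.17, -0.22]]
with z [ 4.69332356e+02  2.12490871e+02  3.24631841e-01 -4.22391151e-01]
W+A [4.69388e+02 2.12605e+02 3.26000e-01] [[-0.25, 0.16], [0.26, -0.18], [0.35, 0.13], [-0.03, -0.2], [-0.04, -0.49], [-0.45, 0.14], [-0.15, -0.26], [0.39, -0.71], [0.04, -0.34]]
kn pred [[528.0, 258.0], [535.0, 178.0], [516.0, 384.0], [509.0, 455.0]]
post [528.95209245 241.53699041 149.        ] pivot [493.01858901 220.52694918   0.        ] 41.62497450120291 0.20445870157226326
[524.31855237 234.1898064  149.        ]
[528.8269632  235.96900703 149.        ]
[483.36730181 207.20801499 255.15075317] [[0.938, -0.001, -0.346], [0.346, 0.001, 0.938], [-0.0, -1.0, 0.001]]
```

```bash
python3 -m handwheel '[[0,0,0,0.2,0.15,-0.1,60],[0,0,0,0.38,0.285,-0.2,60],[0,0,0,0.38,0.285,-0.45,60],[0,0,0,0.38,0.285,-0.7,60],[0,0,0,0.38,0.285,-0.7,60]]' 40
python3 - <<'E'
from h import *
c=snap('wrist','w3.png')
s=get_state();print(s['eef_pos'])
print(proj(c,[[529,241.5,149]]))
E
```

```text
clock: 2.65
eef_pos: [525.9, 240.8, 167.4]
tool_rot: [-1.554, -0.271, 0.285]
force: [-1.1, 0.3, 0.1]
width: 51.3
[527.56896268 240.85003951 169.68939855]
[[327.53555443 241.1224814 ]]
```

View pics/w3.png

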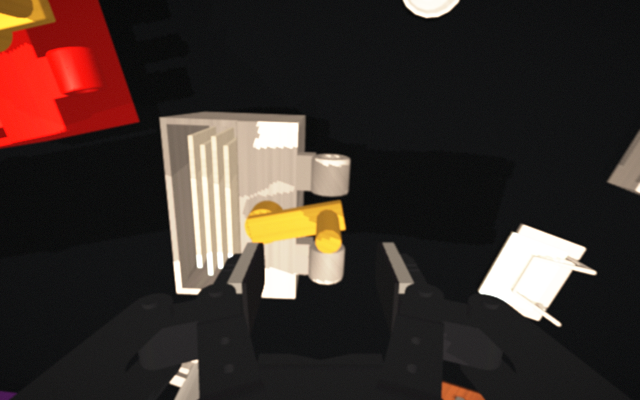

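The post top at (328,242) matches the prediction of (327.5,241). Next: descend 50 mm and pinch.

```bash
python3 -m handwheel '[[0,0,0,0,0,-0.2,60],[0,0,0,0,0,-0.4,60],[0,0,0,0,0,-0.4,60],[0,0,0,0,0,-0.4,60],[0,0,0,0,0,-0.4,10],[0,0,0,0,0,-0.4,0],[0,0,0,0,0,-0.4,0],[0,0,0,0,0,-0.4,0],[0,0,0,0,0,-0.4,0],[0,0,0,0,0,-0.4,0]]' 40
python3 - <<'E'
from h import *
s=get_state();print(s['eef_pos'],s['force'],s['width'])
pv=np.array([493.0,220.5]);e=s['eef_pos'][:2]-pv;print(np.hypot(*e),np.arctan2(e[1],e[0])-.326)
for a in np.arange(.15,1.72,.16):
    print(round(a,2),((pv+42*np.array([np.cos(a+.326),np.sin(a+.326)])-s['eef_pos'][:2])/120).round(3))
E
```

```text
clock: 3.7
eef_pos: [530.3, 239.7, 124.7]
tool_rot: [-1.552, -0.276, 0.274]
force: [-2.6, -0.0, 5.0]
width: 12.7
[530.3212553  239.67433188 124.67925962] [-2.59080552 -0.00651334  5.03966744] 12.664083832445957
41.95868325045343 0.14859838687771437
0.15 [0.    0.001]
0.31 [-0.029  0.048]
0.47 [-0.066  0.09 ]
0.63 [-0.109  0.126]
0.79 [-0.157  0.155]
0.95 [-0.209  0.175]
1.11 [-0.264  0.187]
1.27 [-0.32  0.19]
1.43 [-0.375  0.184]
1.59 [-0.429  0.17 ]
```

```bash
python3 -m handwheel '[[0,0,0,-0.03,0.048,0,0],[0,0,0,-0.066,0.09,0,0],[0,0,0,-0.109,0.126,0,0],[0,0,0,-0.157,0.155,0,0],[0,0,0,-0.209,0.175,0,0],[0,0,0,-0.264,0.187,0,0],[0,0,0,-0.32,0.19,0,0],[0,0,0,-0.375,0.184,0,0],[0,0,0,-0.43,0.17,0,0],[0,0,0,-0.445,0.165,0,0],[0,0,0,-0.445,0.165,0,0],[0,0,0,-0.445,0.165,0,0]]' 40
python3 - <<'E'
from h import *
s=get_state();print(s['eef_pos'],s['force'],s['width'])
pv=np.array([493.0,220.5]);e=s['eef_pos'][:2]-pv;print(np.hypot(*e),np.arctan2(e[1],e[0])-.326)
c=snap('wrist','w4.png')
E
```

```text
clock: 4.9
eef_pos: [479.5, 266.7, 124.9]
tool_rot: [-1.544, -0.287, 0.271]
force: [3.7, 13.0, -2.8]
width: 12.4
[479.53150948 266.68685812 124.9254841 ] [ 3.71790977 13.00118836 -2.7700874 ] 12.38817258818095
48.11056121252632 1.5285370303580077
```

View pics/w4.png

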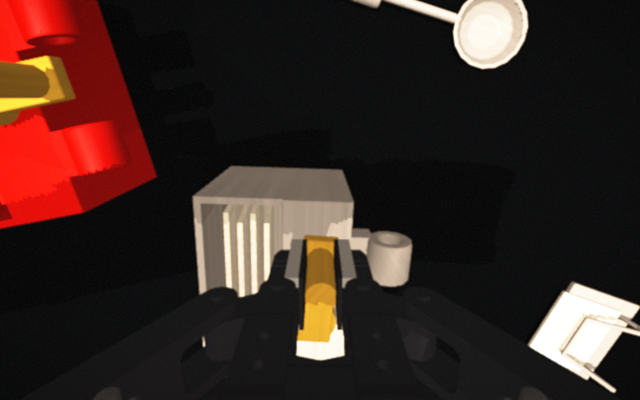

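The arm at (320,270) now points along box +y. I'll push a little more along box −x to confirm the stop.

```bash
python3 -m handwheel '[[0,0,0,-0.04,-0.02,0,0],[0,0,0,-0.08,-0.035,0,0],[0,0,0,-0.08,-0.035,0,0],[0,0,0,-0.08,-0.035,0,0]]' 40
python3 - <<'E'
from h import *
s=get_state();print(s['eef_pos'],s['force'],s['width'])
pv=np.array([493.0,220.5]);e=s['eef_pos'][:2]-pv;print(np.hypot(*e),np.arctan2(e[1],e[0])-.326)
E
```

```text
clock: 5.35
eef_pos: [477.4, 266.2, 125.3]
tool_rot: [-1.541, -0.299, 0.258]
force: [19.8, 20.9, -20.0]
width: 12.2
[477.3838859  266.22620234 125.27277924] [ 19.8118532   20.8624825  -19.95085811] 12.225972202844508
48.319236332484756 1.573890850725368
```

Force rises at 1.57 rad, so the keeper is on its stop. I'll release and rise.

```bash
python3 -m handwheel '[[0,0,0,0.03,0.0,0,0],[0,0,0,0.03,0.0,0,20],[0,0,0,0.03,0.0,0,40],[0,0,0,0.03,0,0,50],[0,0,0,0.03,0,0,50],[0,0,0,0.03,0,0.2,50],[0,0,0,0.03,0,0.5,50],[0,0,0,0.03,0,0.9,50],[0,0,0,0.1,-0.3,0.9,50],[0,0,0,0.2,-0.65,0.9,50],[0,0,0,0.2,-0.65,0.9,50]]' 40
python3 - <<'E'
from h import *
s=get_state();print(s['eef_pos'],s['force'],s['width'])
c=snap('wrist','w5.png')
E
```

```text
clock: 6.45
eef_pos: [492.1, 169.3, 232.1]
tool_rot: [-1.558, -0.268, 0.267]
force: [-0.1, -0.3, 0.1]
width: 43.1
[492.13204984 169.27827286 232.07048242] [-0.06855318 -0.31702739  0.07231637] 43.06532399271206
```

View pics/w5.png

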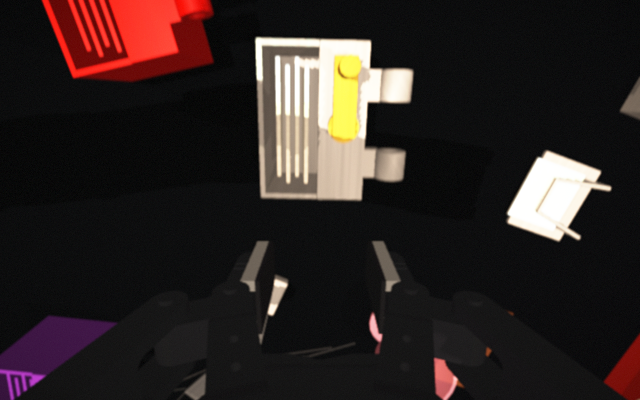

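The keeper arm now runs from (344,128) to the post at (349,67), parallel to the box sides, and the gap is free. I'll measure that and re-fit the box.

Run:
```python
from h import *
W=load('w5.png')
im=cv2.imread('pics/w5.png')[20:220,240:440];cv2.imwrite('pics/w5z.png',cv2.resize(im,None,fx=3,fy=3,interpolation=cv2.INTER_CUBIC))
```

```text
(no output)
```

View pics/w5z.png

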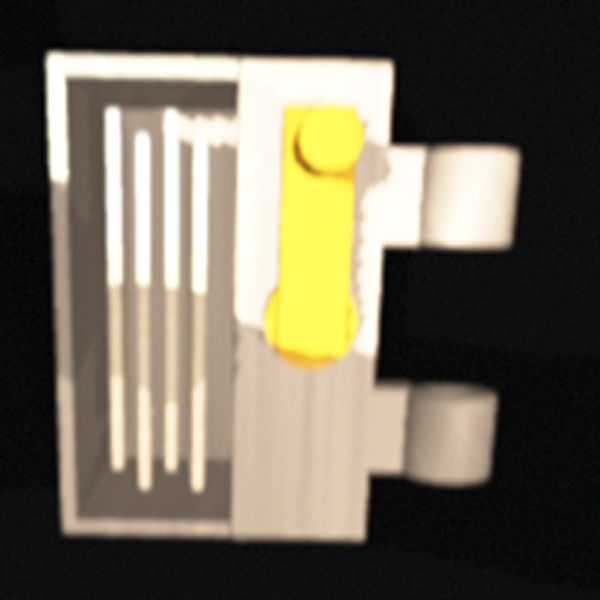

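Run:
```python
from h import *
W=load('w5.png');W2=load('w2.png');o=np.array([240,20])
u=np.array([[45,52],[393,60],[365,542],[64,535]])/3+o-.33
u2=np.array([[117,92],[423,102],[398,513],[126,507]])/3+[220,60]-.33
P=[[-45,65,90],[45,65,90],[45,-65,90],[-45,-65,90]]
print(fit([(W,P,u)],[470,212,.33]))
p,r=fit([(W,P,u),(W2,P,u2)],[470,212,.33]);print(p)
print('hinge',place(p,[[67,0,90]]))
# knuckle outer-edge corners check (right silhouettes)
po=onz(W,np.array([[331,138]])/3+o,149)[0][:2];pv=place(p,[[25,0,0]])[0][:2];d=po-pv;print(np.hypot(*d),np.arctan2(d[1],d[0])-p[2])
```

```text
(array([4.68915805e+02, 2.13208535e+02, 3.23665884e-01]), array([[ 0.15190686,  0.59362113],
       [ 0.04581155,  0.25792378],
       [ 0.2989154 , -0.91392046],
       [-0.59368467, -0.30604345]]))
[4.69119260e+02 2.12870707e+02 3.24192878e-01]
hinge [[532.62910489 234.21314203  90.        ]]
41.55571742903569 1.572203602893773
```

```bash
python3 -m handwheel '[[0,0,-0.1,0,-0.3,0.1,50],[0,0,-0.2,0,-0.65,0.2,50],[0,0,-0.33,0,-1,0.2,50]]' 40
python3 -m handwheel '[[0,0,-0.1,0,-0.3,0,50],[0,0,-0.2,0,-0.65,0,50],[0,0,-0.33,0,-1,0,50]]' 40
python3 -m handwheel '[[0,0,-0.1,-0.05,-0.3,0,50],[0,0,-0.2,-0.1,-0.65,0,50],[0,0,-0.32,-0.15,-1,0,50],[0,0,-0.32,-0.15,-1,0,50],[0,0,-0.32,-0.15,-1,0,50]]' 40
python3 - <<'E'
from h import *
s=get_state();print(s['eef_pos'],R3(s['tool_rot']).round(3).tolist())
c=snap('wrist','w6.png')
E
```

```text
clock: 6.8
eef_pos: [491.1, 56.8, 256.3]
tool_rot: [-1.569, -0.072, 0.069]
force: [0.2, -0.6, -0.4]
width: 42.5
clock: 7.1
eef_pos: [490.3, -63.3, 255.1]
tool_rot: [-1.566, 0.134, -0.133]
force: [0.3, -0.1, 1.4]
width: 42.8
clock: 7.6
eef_pos: [472.5, -182.9, 254.9]
tool_rot: [-1.545, 0.331, -0.329]
force: [0.0, 0.9, -0.3]
width: 42.7
[ 472.45639917 -182.88036681  254.92065899] [[0.913, -0.001, 0.408], [-0.408, 0.001, 0.913], [-0.001, -1.0, 0.0]]
```

View pics/w6.png

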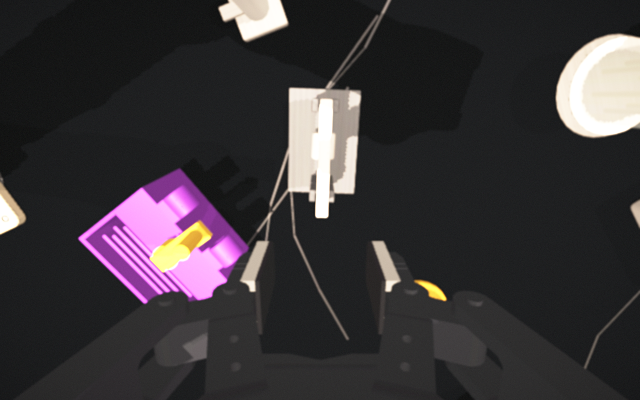

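The lid's top edge runs from (325,97) to (322,217) and the stand base is at (290–360,88–195). The purple box is off to the left. I'll zoom in and fit.

Run:
```python
from h import *
im=cv2.imread('pics/w6.png')[80:230,270:380];cv2.imwrite('pics/w6z.png',cv2.resize(im,None,fx=4,fy=4,interpolation=cv2.INTER_CUBIC))
```

```text
(no output)
```

View pics/w6z.png

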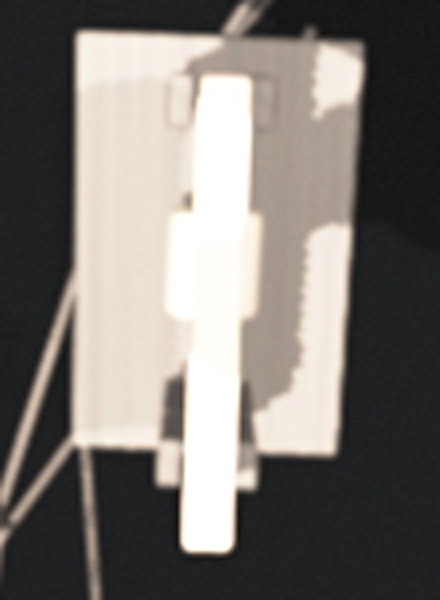

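Run:
```python
from h import *
W=load('w6.png');o=np.array([270,80])
u=np.array([[200,75],[251,75],[236,552],[181,552]])/4+o-.37
P=[[-5,50,95],[5,50,95],[5,-50,95],[-5,-50,95]]
f=lambda p:(proj(W,place([*p,25.],P))-u).ravel()
r=least_squares(f,[483,-167,-.43],loss='soft_l1');print('lid',r.x,f(r.x).round(2))
f4=lambda p:(proj(W,place(p,P))-u).ravel();print(least_squares(f4,[483,-167,-.43,25]).x)
v=np.array([[77,32],[364,40],[338,455],[73,443]])/4+o-.37
Q=[[-40,60,0],[40,60,0],[40,-60,0],[-40,-60,0]]
g=lambda p:(proj(W,place(p,Q))-v).ravel()
q=least_squares(g,[483,-167,-.43,5]);print('stand',q.x,g(q.x).round(2))
s=get_state();R=R3(s['tool_rot']);print(s['eef_pos'],np.arctan2(R[1,0],R[0,0]))
A=load('scene0.png')
im=cv2.imread('pics/w6.png')
```

```text
lid [ 4.83392199e+02 -1.66077938e+02 -4.49896820e-01] [ 0.07  0.27 -0.12  0.68 -1.09 -0.45  1.31 -0.78]
[ 4.83497730e+02 -1.65667614e+02 -4.50425710e-01  2.78275850e+01]
stand [ 4.83640769e+02 -1.65826893e+02 -4.53183085e-01  5.41230378e+00] [ 0.05 -0.39 -0.02  0.2  -0.3  -0.31  0.26  0.52]
[ 472.80536681 -181.59332641  254.82389916] -0.41771973228282255
```

```bash
python3 -m handwheel '[[0,0,-0.043,0.089,0.13,-0.2,50],[0,0,-0.043,0.089,0.13,-0.5,50],[0,0,-0.043,0.089,0.13,-0.8,50],[0,0,-0.043,0.089,0.13,-0.8,50],[0,0,-0.043,0.089,0.13,-0.8,50],[0,0,-0.043,0.089,0.13,-0.8,50]]' 60
python3 - <<'E'
from h import *
s=get_state();R=R3(s['tool_rot']);print(s['eef_pos'],np.arctan2(R[1,0],R[0,0]))
c=snap('wrist','w7.png')
E
```

```text
clock: 8.25
eef_pos: [484.8, -167.4, 160.9]
tool_rot: [-1.541, 0.352, -0.356]
force: [-0.7, -0.1, 0.3]
width: 43.0
[ 484.79904198 -167.35000014  160.89229773] -0.451816051752487
```

View pics/w7.png

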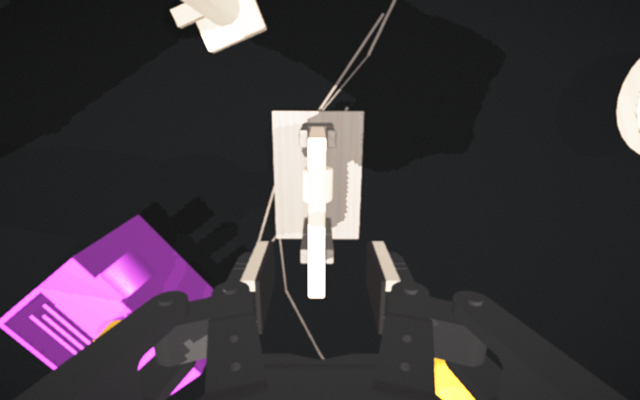

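The lid plate at (316,137–298) is centred between the fingers. I'll descend and grip.

```bash
python3 -m handwheel '[[0,0,0,-0.01,0.01,-0.2,50],[0,0,0,-0.01,0.01,-0.4,50],[0,0,0,-0.01,0.01,-0.63,50],[0,0,0,-0.01,0.01,-0.63,50],[0,0,0,-0.01,0.01,-0.63,50]]' 60
python3 -m handwheel '[[0,0,0,0,0,0,10],[0,0,0,0,0,0,0],[0,0,0,0,0,0,0],[0,0,0,0,0,0,0],[0,0,0,0,0,0,0],[0,0,0,0,0,0,0]]' 60
```

```text
clock: 8.8
eef_pos: [483.0, -166.7, 84.9]
tool_rot: [-1.541, 0.354, -0.356]
force: [-0.2, -0.2, 0.1]
width: 42.9
clock: 9.4
eef_pos: [483.0, -166.5, 85.2]
tool_rot: [-1.541, 0.354, -0.357]
force: [-1.7, 0.4, 6.7]
width: 9.3
```

Gripped (9.3 mm). Next I'll lift slowly, straight up.

```bash
python3 -m handwheel '[[0,0,0,0,0,0.08,0],[0,0,0,0,0,0.16,0],[0,0,0,0,0,0.24,0],[0,0,0,0,0,0.32,0],[0,0,0,0,0,0.42,0],[0,0,0,0,0,0.52,0],[0,0,0,0,0,0.62,0],[0,0,0,0,0,0.72,0],[0,0,0,0,0,0.85,0],[0,0,0,0,0,1,0],[0,0,0,0,0,1,0],[0,0,0,0,0,1,0]]' 60
python3 - <<'E'
from h import *
for n in ['scene','side','wrist']: snap(n,n+'8.png')
a=cv2.imread('pics/scene8.png')[80:260,200:380];b=cv2.imread('pics/side8.png')[100:280,250:430]
cv2.imwrite('pics/z8.png',cv2.resize(np.hstack([a,b]),(800,400),interpolation=cv2.INTER_CUBIC))
E
```

```text
clock: 10.6
eef_pos: [482.4, -166.1, 203.9]
tool_rot: [-1.541, 0.355, -0.355]
force: [0.2, -0.2, -3.1]
width: 9.5
```

View pics/z8.png

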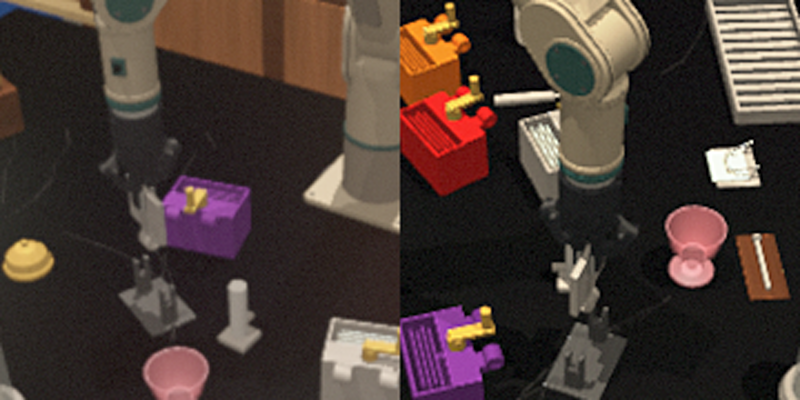

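View pics/wrist8.png

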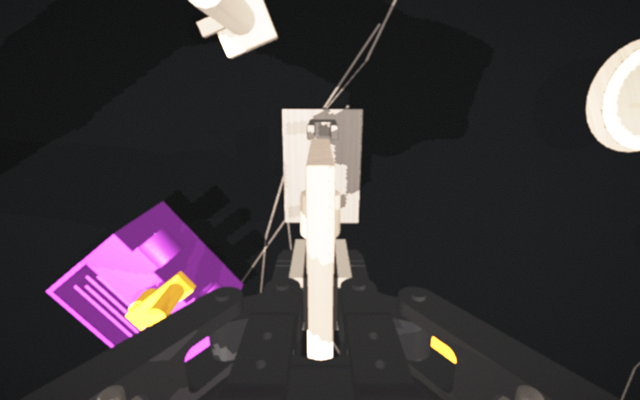

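The lid is clear of the stand and hangs upright from the fingers. I'll carry it high over to the hinge.

```bash
python3 -m handwheel '[[0,0,0.04,0.02,0.12,0.08,0],[0,0,0.08,0.04,0.25,0.17,0],[0,0,0.13,0.06,0.45,0.25,0],[0,0,0.18,0.08,0.65,0.25,0],[0,0,0.25,0.1,0.83,0.25,0]]' 60
python3 -m handwheel '[[0,0,0.06,0.02,0.21,0,0],[0,0,0.12,0.05,0.42,0,0],[0,0,0.18,0.07,0.63,0,0],[0,0,0.25,0.1,0.83,0,0]]' 60
python3 -m handwheel '[[0,0,0.06,0.02,0.21,0,0],[0,0,0.12,0.05,0.42,0,0],[0,0,0.18,0.07,0.63,0,0],[0,0,0.25,0.1,0.83,0,0]]' 60
python3 -m handwheel '[[0,0,0.08,0.03,0.25,0,0],[0,0,0.16,0.06,0.5,0,0],[0,0,0.21,0.09,0.7,0,0],[0,0,0.239,0.12,0.84,0,0],[0,0,0.239,0.12,0.84,0,0],[0,0,0.239,0.12,0.84,0,0],[0,0,0.239,0.12,0.84,0,0]]' 60
python3 - <<'E'
from h import *
for i in range(2):
    s=get_state();R=R3(s['tool_rot']);print(s['eef_pos'],R.round(3).tolist(),np.arctan2(R[1,0],R[0,0]))
    snap(['scene','side'][i],['scene9.png','side9.png'][i])
snap('wrist','w9.png')
a=cv2.imread('pics/scene9.png')[170:290,310:430];b=cv2.imread('pics/side9.png')[100:220,260:380]
cv2.imwrite('pics/z9.png',cv2.resize(np.hstack([a,b]),(800,400),interpolation=cv2.INTER_CUBIC))
E
```

```text
clock: 11.25
eef_pos: [494.0, -65.5, 233.2]
tool_rot: [-1.561, 0.201, -0.199]
force: [0.3, 0.9, -2.3]
width: 9.2
clock: 11.65
eef_pos: [505.7, 34.0, 232.9]
tool_rot: [-1.571, 0.047, -0.044]
force: [1.3, -0.2, -2.8]
width: 9.3
clock: 12.05
eef_pos: [517.7, 133.6, 232.8]
tool_rot: [-1.568, -0.107, 0.11]
force: [0.5, 0.4, -2.7]
width: 9.5
clock: 12.75
eef_pos: [532.7, 231.3, 233.6]
tool_rot: [-1.557, -0.252, 0.253]
force: [-0.1, -0.7, -2.6]
width: 9.2
[532.72369699 231.28216974 233.57114788] [[0.949, -0.001, -0.316], [0.316, -0.002, 0.949], [-0.001, -1.0, -0.001]] 0.32131676827683
[532.81413565 231.39072385 233.71191835] [[0.949, -0.0, -0.316], [0.316, -0.001, 0.949], [-0.001, -1.0, -0.001]] 0.3211469186829352
```

View pics/z9.png

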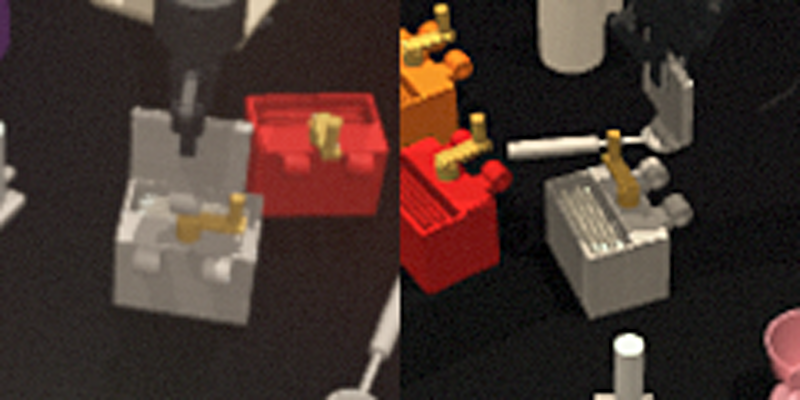

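View pics/w9.png

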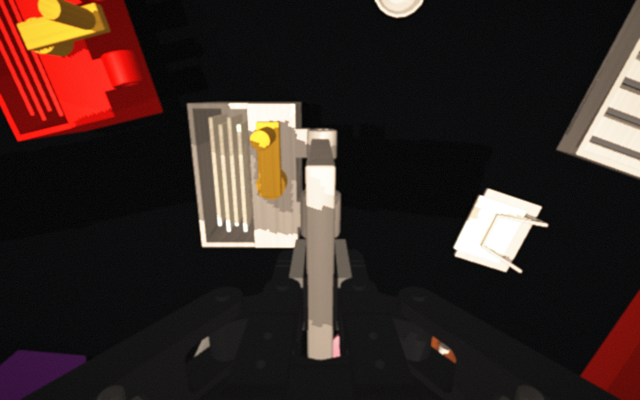

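The lid hangs above the box. The keeper is still open, with its post at (237,205) in the left panel. I'll overlay the predicted models to check calibration agreement.

```bash
cat >> h.py <<'E'
def edges(p,kn):
    out=[]
    def box(x0,x1,y0,y1,z0,z1):
        for z in (z0,z1): out.append(place(p,[[x0,y0,z],[x1,y0,z],[x1,y1,z],[x0,y1,z],[x0,y0,z]]))
    t=np.linspace(0,2*np.pi,25)
    def tube(y,cx,cz):
        for r in (7,13): out.append(place(p,np.c_[cx+r*np.cos(t),y+0*t,cz+r*np.sin(t)]))
    if kn=='lid':
        box(-5,5,-50,50,20,95); tube(-14,0,0);tube(14,0,0)
    else:
        box(-45,45,-65,65,0,90)
        for y in(20,44,-20,-44): tube(y,67,90)
    return out
def overlay(f,items,crop,k,out):
    c=load(f); x0,y0,w,h=crop
    im=cv2.resize(cv2.imread('pics/'+f)[y0:y0+h,x0:x0+w],None,fx=k,fy=k,interpolation=cv2.INTER_CUBIC)
    for (p,kn),col in items:
        for e in edges(p,kn):
            uv=((proj(c,e)-[x0,y0]+.5)*k).round().astype(np.int32)
            cv2.polylines(im,[uv],False,col,1,cv2.LINE_AA)
    if out: cv2.imwrite('pics/'+out,im)
    return im
E
python3 - <<'E'
from h import *
L=((532.75,231.3,.321,173.5),'lid');B=((469.1,212.9,.324),'box')
I=[(L,(0,255,0)),(B,(0,0,255))]
a=overlay('scene9.png',I,(330,190,80,90),5,None);b=overlay('side9.png',I,(295,115,80,90),5,None)
cv2.imwrite('pics/o9.png',np.hstack([a,b]))
overlay('w9.png',I,(170,80,220,200),3,'o9w.png')
E
```

```text
(no output)
```

View pics/o9.png

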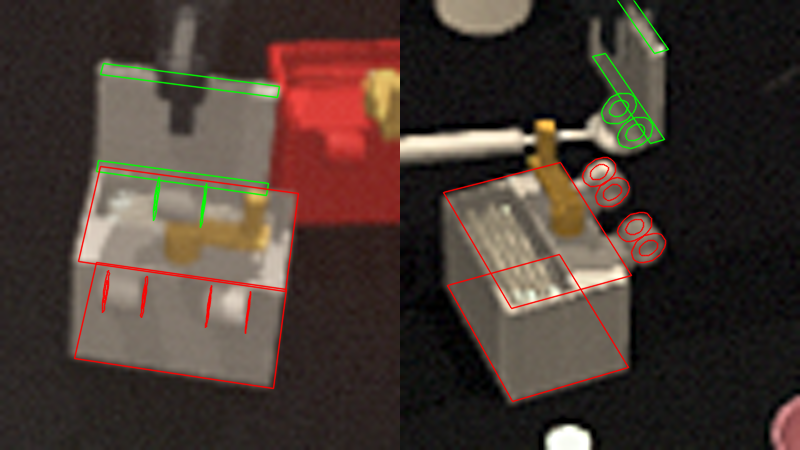

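View pics/o9w.png

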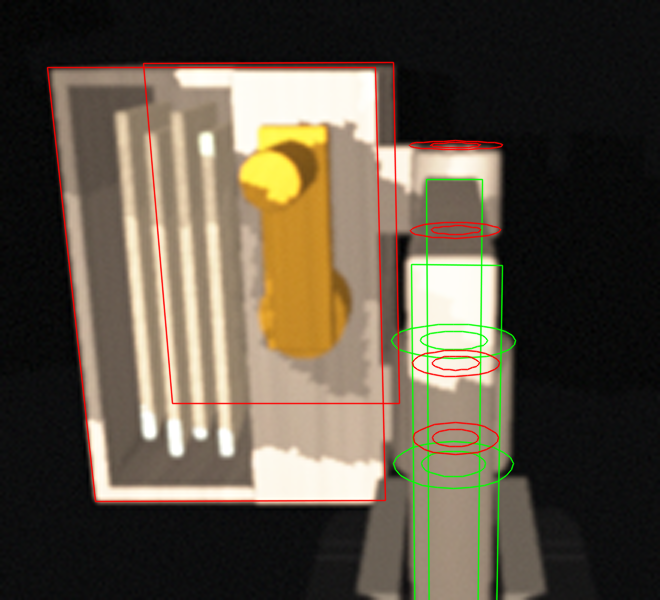

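Models agree to about 1 mm. I'll correct y by +2.9 mm and come down to just above the knuckles.

```bash
python3 -m handwheel '[[0,0,0.004,0,0.024,-0.1,0],[0,0,0.004,0,0.024,-0.2,0],[0,0,0.004,0,0.024,-0.33,0],[0,0,0.004,0,0.024,-0.463,0],[0,0,0.004,0,0.024,-0.463,0],[0,0,0.004,0,0.024,-0.463,0]]' 60
python3 - <<'E'
from h import *
E=[]
for n in ['scene','side','wrist']:
    s=get_state();R=R3(s['tool_rot']);E.append(s['eef_pos']);snap(n,n+'10.png')
e=np.mean(E,0);print(e,R.round(3).tolist(),np.arctan2(R[1,0],R[0,0]))
L=((e[0],e[1],.324,e[2]-60.1),'lid');B=((469.1,212.9,.324),'box')
I=[(L,(0,255,0)),(B,(0,0,255))]
a=overlay('scene10.png',I,(330,190,80,90),5,None);b=overlay('side10.png',I,(295,115,80,90),5,None)
cv2.imwrite('pics/o10.png',np.hstack([a,b]))
overlay('wrist10.png',I,(170,80,220,200),3,'o10w.png')
E
```

```text
clock: 13.5
eef_pos: [532.3, 236.0, 177.5]
tool_rot: [-1.556, -0.255, 0.258]
force: [0.9, 0.1, -3.0]
width: 9.6
[532.80985892 236.1120694  178.06260638] [[0.947, 0.001, -0.321], [0.321, 0.0, 0.947], [0.001, -1.0, 0.0]] 0.3267835481744688
```

View pics/o10.png

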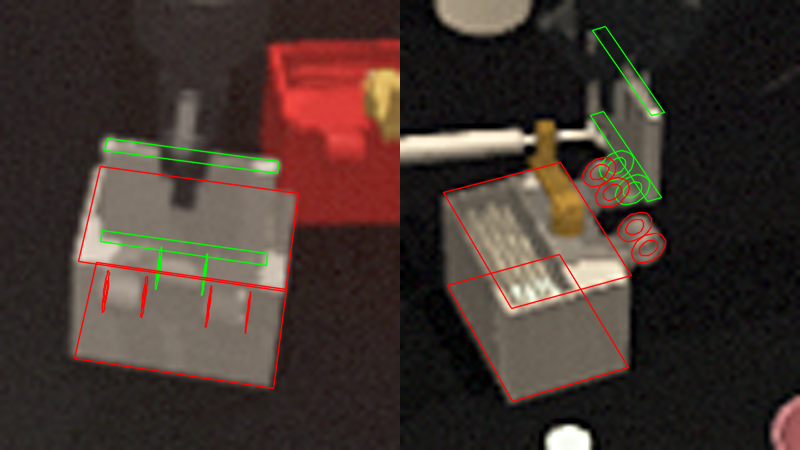

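View pics/o10w.png

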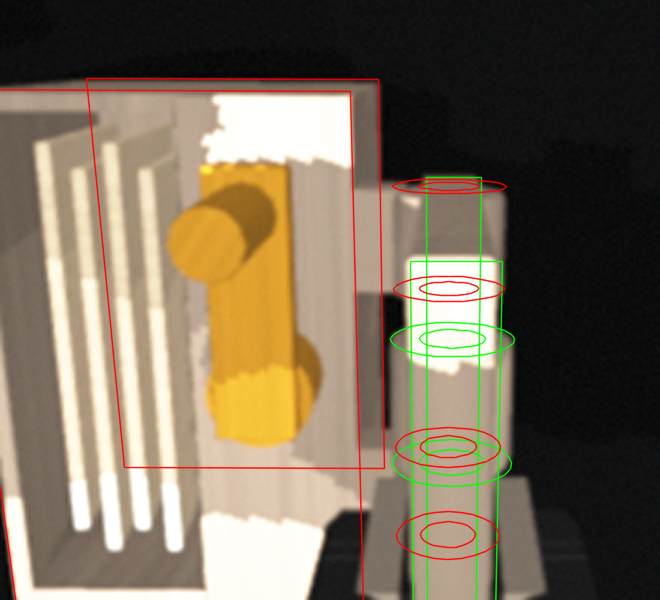

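```bash
python3 -m handwheel '[[0,0,-0.002,0,-0.015,0,0],[0,0,-0.002,0,-0.015,-0.05,0],[0,0,-0.002,0,-0.015,-0.1,0],[0,0,-0.002,0,-0.015,-0.15,0],[0,0,-0.002,0,-0.015,-0.19,0],[0,0,-0.002,0,-0.015,-0.233,0],[0,0,-0.002,0,-0.015,-0.233,0],[0,0,-0.002,0,-0.015,-0.233,0],[0,0,-0.002,0,-0.015,-0.233,0]]' 60
cat > chk.py <<'E'
from h import *
import sys
t=sys.argv[1];E=[];F=[]
for n in ['scene','side','wrist','wrist']:
    s=get_state();R=R3(s['tool_rot']);E.append(s['eef_pos']);F.append(s['force']);snap(n,n+t+'.png')
e=np.mean(E,0);print(e,np.std(E,0),np.mean(F,0),R[:,1].round(3),np.arctan2(R[1,0],R[0,0]))
L=((e[0],e[1],.324,e[2]-60.1),'lid');B=((469.1,212.9,.324),'box')
I=[(L,(0,255,0)),(B,(0,0,255))]
a=overlay('scene%s.png'%t,I,(330,190,80,90),5,None);b=overlay('side%s.png'%t,I,(295,115,80,90),5,None)
cv2.imwrite('pics/o%s.png'%t,np.hstack([a,b]))
overlay('wrist%s.png'%t,I,(170,80,220,200),3,'o%sw.png'%t)
E
python3 chk.py 11
```

```text
clock: 14.55
eef_pos: [532.9, 234.4, 150.4]
tool_rot: [-1.556, -0.256, 0.255]
force: [0.1, 0.1, -3.3]
width: 9.0
[532.93296958 234.45340088 150.4471935 ] [0.03109509 0.00711558 0.03954001] [-0.0885498   0.33006522 -2.70915528] [ 0.  0. -1.] 0.32541951595332025
```

View pics/o11.png

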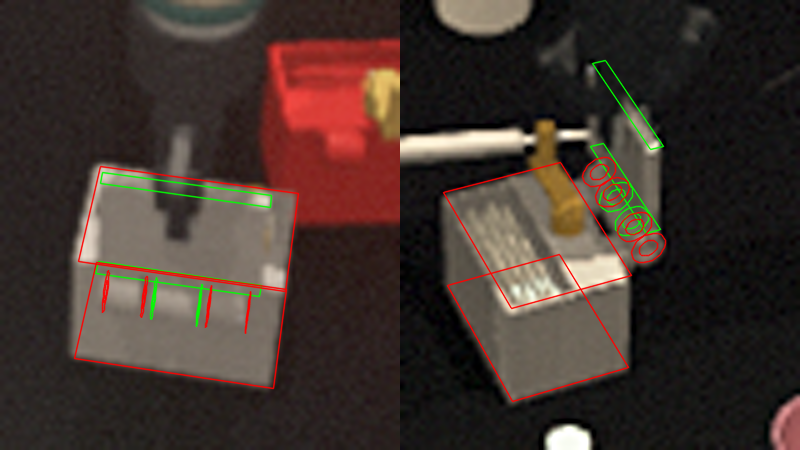

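View pics/o11w.png

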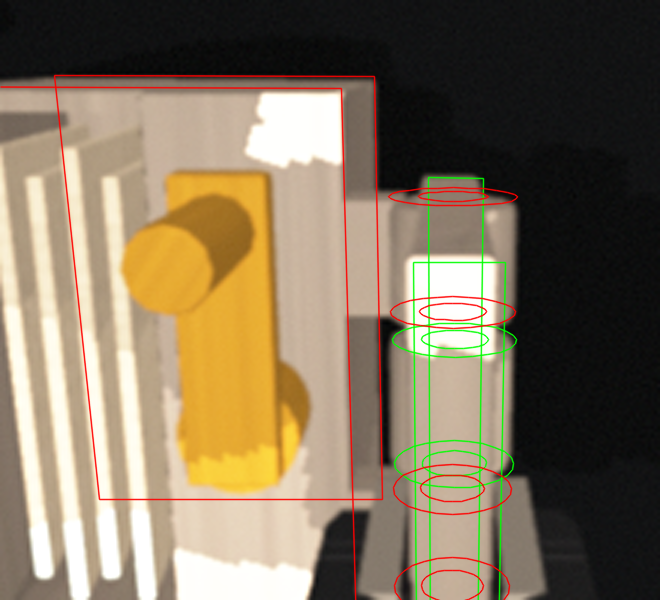

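The box's front knuckle and the lid's knuckle line up in the wrist view, with right edges at about (514,250) and (513,430). The tool feels only the lid's weight, so nothing is touching. Handing in.

Run:
```python
from h import *
s=get_state();print(s['clock'],s['force'],abs(s['qd']).max(),s['width'])
print(workorder.sign_off())
```

```text
14.75 [-0.59831427  0.00336445 -2.32446773] 0.0018075517707928875 9.362161817472584
the job is handed in; nothing more can be done
None
```

I turned the keeper to its open stop, lifted the lid out of its stand and handed the job in at about 14.8 s. The gripper was still holding the lid upright between the two box knuckles. No verdict was reported.

**Keeper:** it measured about 1.57 rad by camera, and the push force rose when it reached the stop.

**Lid position:** I put the hinge point at about (532.6, 234.2, 90) mm from the camera fits. The last check put the lid's hole at about (532.9, 234.5, 90.3) mm from the tool reading. Its yaw was 0.325 rad against 0.324 for the box.

**Grip and contact:** the lid was held still at a 60 N grip setting. The tool force was only about -2 to -3 N in z, which is the lid's weight, so I saw no sign of it touching the box.

**Disagreements:** the wrist camera overlay showed the lid about 0.7 mm to one side of where the tool reading placed it, and about 0.8 mm along the hinge axis. Both are inside the tolerances. Early side-camera corners were off by up to about 2 px, so I relied on the wrist-camera fit, which the first scene-camera view supported.

I did not measure the dish, changer, spoon or bell after the moves. I touched none of them on purpose, and saw no sign that any had moved.

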